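Load the bench warmer and set its guarded knob

TASK

Get the bench warmer going: every amber bottle and petri dish at the front of the worktop must stand upright and wholly on the warmer's flat aluminium plate (load them whenever it suits). To set the warmer, first stand the small green-capped bottle from the orange splash cover upright on the worktop, then lay the cover flat on the worktop off the warmer, and then reach through the round guard opening and turn the sunken knob clockwise until its white pointer points at the green mark. Last, lay the cover flat over the opening again, centred on it; leave the green-capped bottle on the worktop and the beaker, clear tube strip, tape and everything else where they are.

Things in the scene. Friction and masses are not known exactly. Their poses are not given: they have to be found in the camera images.
- bed_center (a point): fixed bench warmer: a thin flat aluminium warming plate, 160 (x) by 235 mm (y), at its left (+y), joined to a white control box 158 x 158 x 90 mm at its right (its wall 117 mm from this point). Point: centre of the plate's top face, 4 mm above the worktop. Axes: x to the warmer's back, y to its left; yaw up to 0.15 rad either way
- guard_opening (a point): round hole 92 mm in diameter in the 6 mm grey panel on top of the warmer's control box. Point: its centre at the panel's top face, 90 mm above the worktop; axes as bed_center. Below is a well 140 mm square, its floor 58 mm below the panel's top face, the knob in its middle. A green mark and black ticks round the hole are hidden while the cover is on
- knob_grip (a point): black knob sunk in the well: an upright bar 46 mm long, 14 mm thick, 36 mm high on a round skirt 48 mm in diameter. Point: on its vertical axis, 25 mm below the panel's top face; the bar's top is 12 mm and its foot (skirt's top) 48 mm below that face. Turns with the knob: x lies along the bar, away from the white pointer line on its top
- setting_knob (a joint): angle of the knob in rad, growing clockwise as seen from above, 0 to 2.9 (stops at both ends); at 0 the pointer points to the warmer's front (-x of bed_center), at 1.57 to its left (+y). The green mark is at 2.2; starts between 0 and 0.5. Stays where it is left; friction about 0.05 N m
- cover_handle (a point): loose orange splash cover, a flat plate 126 x 132 x 6 mm that at first lies over the guard opening on the panel, about 0.15 kg, with a black bar handle upright in its middle: 76 mm long (along its x), 12 mm thick (y), 32 mm high above the plate. Point: the handle's axis, 24 mm above the plate's underside (14 mm below the handle's top)
- parked_center (a point): small clear bottle with a green cap, standing on the orange cover close beside the handle; not to be warmed. 82 mm tall: body 43 mm in diameter up to 54 mm, cap 25 mm in diameter from there to the top; about 0.09 kg. Point: its centre, 41 mm above its underside; z upright
- amber_1_center (a point): amber glass bottle with a blue cap, 118 mm tall: body 60 mm in diameter up to 78 mm, narrow neck and cap 32 mm in diameter from there to the top; about 0.2 kg. Point: its centre, 59 mm above its underside; z is its upright axis. May be absent. Two to four bottles and dishes stand beside the warmer; bottles at the back wall are fixed and not meant
- amber_2_center (a point): amber glass bottle with a black cap, 118 mm tall: body 60 mm in diameter up to 78 mm, narrow neck and cap 32 mm in diameter from there to the top; about 0.2 kg. Point: its centre, 59 mm above its underside; z is its upright axis. May be absent
- dish_1_center (a point): closed petri dish with cream contents, a flat disc 59 mm in diameter and 15 mm high, about 0.016 kg. Point: its centre, 7.5 mm above its underside; z upright. May be absent
- dish_2_center (a point): closed petri dish with pink contents, a flat disc 59 mm in diameter and 15 mm high, about 0.016 kg. Point: its centre, 7.5 mm above its underside; z upright. May be absent
- centrifuge_foot (a point): fixed white round mini centrifuge, about 180 mm in diameter and 130 mm high, behind the warmer's left; keep the gripper clear of it. Point: the middle of its underside
- beaker_center (a point): bystander: glass beaker 53 mm in diameter, 70 mm high, behind the warmer; its centre
- strip_center (a point): bystander: clear tube strip 12 x 100 mm, 14 mm high, at the left; its centre
- tape_center (a point): bystander: roll of tape 98 mm in diameter, 25 mm high, at the far left; its centre
Not all that is in view belongs to the job. What is shaped like the part that bears amber_1_center but pink is not meant.

How it is judged (in metres and radians):
On the way, in this order (a step that is already met when the one before it is completed fails the run):
1. the green-capped bottle stands upright on the worktop (height (world z) of parked_center between 0.033 and 0.049 m and angle between parked_center's own z axis and vertical below 0.1 rad), for 0.2 s.
2. the cover lies flat on the worktop, off the warmer (horizontal distance between cover_handle and guard_opening above 0.11 m and angle between cover_handle's own z axis and vertical below 0.08 rad and height (world z) of cover_handle below 0.034 m), for 0.2 s.
3. with the cover off, the knob's pointer is at the green mark (all of step 2 and value of joint setting_knob between 2.02 and 2.38 rad), for 0.2 s.
At the end, for the whole second after the job is handed in: each bottle and dish upright (0.1 rad) on the plate, centre within 55 mm in x and 92 mm in y of the plate's centre; green-capped bottle upright on the worktop; knob within 0.18 rad of 2.2; cover flat on the panel, its middle within 16 mm of the opening's centre (all of step 1 and x of amber_1_center in the frame of bed_center between -0.055 and 0.055 m and y of amber_1_center in the frame of bed_center between -0.0925 and 0.0925 m and z of amber_1_center in the frame of bed_center between 0.053 and 0.065 m and angle between each of amber_1_center, amber_2_center, dish_1_center, dish_2_center's own z axis and vertical below 0.1 rad and x of amber_2_center in the frame of bed_center between -0.055 and 0.055 m and y of amber_2_center in the frame of bed_center between -0.0925 and 0.0925 m and z of amber_2_center in the frame of bed_center between 0.053 and 0.065 m and x of dish_1_center in the frame of bed_center between -0.055 and 0.055 m and y of dish_1_center in the frame of bed_center between -0.0925 and 0.0925 m and z of dish_1_center in the frame of bed_center between 0.0015 and 0.0135 m and x of dish_2_center in the frame of bed_center between -0.055 and 0.055 m and y of dish_2_center in the frame of bed_center between -0.0925 and 0.0925 m and z of dish_2_center in the frame of bed_center between 0.0015 and 0.0135 m and horizontal distance between cover_handle and guard_opening below 0.016 m and angle between cover_handle's own z axis and vertical below 0.05 rad and z of cover_handle in the frame of guard_opening between 0.018 and 0.03 m and value of joint setting_knob between 2.02 and 2.38 rad); the robot touches nothing.
It fails at once if a bystander (beaker, strip, tape) is moved by more than 40 mm (distance of any of beaker_center, strip_center, tape_center from where it was at the start of the episode above 0.04 m).
Of amber_1, amber_2, dish_1, dish_2 only 2 to 4 are there at a start; the rules pass over those that are not, and their reading is None.
At some moment in a run one of dish_1, dish_2 may be knocked a few centimetres aside while the robot is not near it.
Once in a run the grip may slacken for a moment while it holds something.
It also fails if it takes over 210 s, if anything falls off the work surface, if the arm or the gripper's body presses on something with over 40 N, if the wrist force passes 120 N, or if a joint passes its speed limit or range.

ROBOT

A 6-joint arm with a two-finger parallel gripper is mounted at the origin on a cart in front of the work surface, level with it; the furniture and walls round the work are solid. World frame = base frame: x ahead of the robot, y to its left, z up, the work surface at z = 0. Lengths are in mm, angles in rad, forces in N, time in s.
With the tool pointing down it reaches from about 325 to 750 mm from the base axis. Payload 7.6 kg.
Tool frame: the origin (TCP) lies at the very end of the fingers, on their centre line; the grasp point (between the pads) lies 19 mm behind it; z points along the fingers, y is the line along which they close (so a half turn about z gives the same grasp; the last joint's range is limited). The gripper opens to 85 mm and grips with 20 to 120 N. Pads are 22 mm wide; open, the fingers measure 114 mm over their backs; the gripper's body (76 mm by 85 mm) begins 54 mm behind the grasp point. The pads swing forward as they close: fully open they stand 13 mm farther back than shut.
Start: joints at [1.274, 0.052, 1.401, -0, 1.689, -0.07], TCP at [118.034, 511.582, 202.023] pointing down, gripper open.
Joint ranges: [-2.9, 2.9], [-0.91, 2.17], [0.12, 2.37], [-1.06, 4.2], [0.26, 2.73], [-2.93, 2.93]. Speed limits (rad/s): [2.57, 2.57, 3.01, 3.14, 3.14, 3.14].

INTERFACE

Orientations are given as a unit quaternion [x, y, z, w].
In Python, from workcell import r gives the robot as it stands. The module is installed in compiled form; this text tells all that it offers. Calls block until the motion is done:
- r.movep(position, orientation): joint-space move of the TCP to a pose.
- r.line_to(position, ori=None, rate=150, contact_N=None): straight line of the TCP; ori=None keeps the orientation; rate is the mean speed in mm/s. With contact_N (N) it stops when the force on the tool has changed by that much, and returns True; else False.
- r.set_joints(angles): joint-space move.
- r.move_gripper(opening, squeeze=None): finger opening in mm; squeeze is the grip in N (None keeps the last); returns when the fingers have stopped.
- r.sleep(seconds).
- r.ik(position, orientation): joint angles nearest the present ones, or None.
- r.get_state(): the state.
- r.grab_frame(name): name is "scene" or "top" or "wrist"; returns a dict with "img" (400x640x3 uint8, red, green, blue), "range_z" (400x640 float32, mm along the optical axis (not along the pixel's ray), 0 where there is no reading), "intrinsics" (3x3 intrinsics, pixels), "k1" (the pictures are not rectified: a ray, as slopes to the right and down, at radius r is drawn at 1 + k1 r^2 times it, then the intrinsics apply), "camera_from_world" (4x4, takes a point from world to camera coordinates). Camera axes: x right, y up, looking along -z (the intrinsics and any distortion apply to the point x, -y, -z); pixel columns grow to the right and rows downward; lengths in mm; the calibration is good to about 2 mm. A picture is of the moment at which its call begins.
A pose or a line that the arm cannot do raises r.IKError and nothing moves.
- r.close_job(): hands the job in; it is judged then, once.
The state is a dict: "time": time; "q": joint angles; "qvel": joint speeds; "joint_torque": joint torques, N m; "position": TCP position; "tool_rot": TCP orientation; "ft_force": force on the tool from outside, world axes, zero at the start; "wrist_torque": the same for the moment, N m; "gripper_width": finger opening in mm; "grasp_force": force on a finger pad.
Only numpy, scipy, OpenCV 4.12 (cv2) and the standard library are available. Lean on these libraries where they do the work, as an engineer would, in place of code of your own. Each camera call takes 0.05 s, during which the arm holds its last target. There are 200 camera calls.

## Working session

There is one attempt and no reset: what is moved stays moved. The work goes in short steps, each a Python script; the robot and the scene stay as the last script left them, time stands still between calls to the robot, and variables do not carry over. Pictures are saved under pics/ and viewed, at most 14 in all, crops included, and the job is handed in when it is done.

```bash
mkdir -p pics; ls; cat > h.py <<'E'
import numpy as np, cv2
from workcell import r
def save(f,name,crop=None):
    im=cv2.cvtColor(f["img"],cv2.COLOR_RGB2BGR)
    if crop: 
        a,b,c,d=crop; im=cv2.resize(im[b:d,a:c],None,fx=2,fy=2)
    cv2.imwrite("pics/"+name+".png",im)
def dist(f):
    return np.array([f["k1"],0,0,0,0],float)
def rays(f,px):
    """px Nx2 -> origin, dirs (camera depth 1) in world"""
    K=np.array(f["intrinsics"],float); px=np.array(px,float).reshape(-1,1,2)
    n=cv2.undistortPoints(px,K,dist(f)).reshape(-1,2)
    d=np.c_[n[:,0],-n[:,1],-np.ones(len(n))]
    T=np.array(f["camera_from_world"]); R=T[:3,:3]; t=T[:3,3]
    return -R.T@t, d@R
def onplane(f,px,z):
    o,d=rays(f,px); s=(z-o[2])/d[:,2]; return o+d*s[:,None]
def bydepth(f,px):
    o,d=rays(f,px); px=np.round(np.array(px)).astype(int).reshape(-1,2)
    return o+d*f["range_z"][px[:,1],px[:,0]][:,None]
def cloud(f):
    v,u=np.mgrid[0:400,0:640]; px=np.c_[u.ravel(),v.ravel()]
    return bydepth(f,px).reshape(400,640,3), f["range_z"]>0
def quat(yaw):
    """tool down; tool y axis (closing line) at world angle yaw from +y ... x axis of tool at angle yaw"""
    from scipy.spatial.transform import Rotation as R
    c,s=np.cos(yaw),np.sin(yaw)
    return R.from_matrix(np.array([[c,s,0],[s,-c,0],[0,0,-1]])).as_quat()
E
python3 - <<'E'
from h import *
s=r.get_state(); print(s)
for n in("scene","top","wrist"):
    f=r.grab_frame(n); save(f,n+"0"); o,_=rays(f,[[320,200]]); print(n,o,f["k1"],np.array(f["intrinsics"]).tolist(), np.median(bydepth(f,[[320,200]]),0))
E
```

```text
pics
{'time': 0.0, 'q': array([ 1.27365941e+00,  5.28314342e-02,  1.40174866e+00, -2.12061047e-05,
        1.68860391e+00, -7.02906459e-02]), 'qvel': array([-0.00178505, -0.0007375 , -0.00076712,  0.00054097, -0.00055924,
        0.0010101 ]), 'joint_torque': array([ 4.95703080e-04, -3.81685781e+01, -3.60176003e+01, -3.88473757e-05,
        6.45754262e-03, -1.25115423e-05]), 'position': array([117.95015194, 511.21306744, 201.16317464]), 'tool_rot': array([ 1.13181291e-01,  9.93574035e-01, -7.84208846e-04, -1.35002192e-04]), 'ft_force': array([0.11573112, 0.99432786, 0.0586977 ]), 'wrist_torque': array([ 0.03292288, -0.06909597,  0.07444754]), 'grasp_force': 0.0, 'gripper_width': 85.08321334324835}
scene [ -129.22507928 -1063.16979483  1186.1013209 ] -0.028148928422696035 [[451.58170748363847, 0.0, 318.55511863285585], [0.0, 451.58170748363847, 204.95695828321942], [0.0, 0.0, 1.0]] [ 7.84262063e+02  8.75299860e+01 -5.44473029e-01]
top [-288.80570769  126.91889818 1657.94100169] -0.06821029920463846 [[450.06661524871043, 0.0, 317.5323477129105], [0.0, 450.06661524871043, 204.06070459867854], [0.0, 0.0, 1.0]] [753.14517025 -55.22338079 -13.24750129]
wrist [ 44.75939848 528.6591858  372.8041683 ] 0.005860126027317947 [[358.4892964164044, 0.0, 323.2837950663487], [0.0, 358.4892964164044, 195.03678360250865], [0.0, 0.0, 1.0]] [ 438.82270428  425.74300114 -875.60897159]
```

View pics/scene0.png

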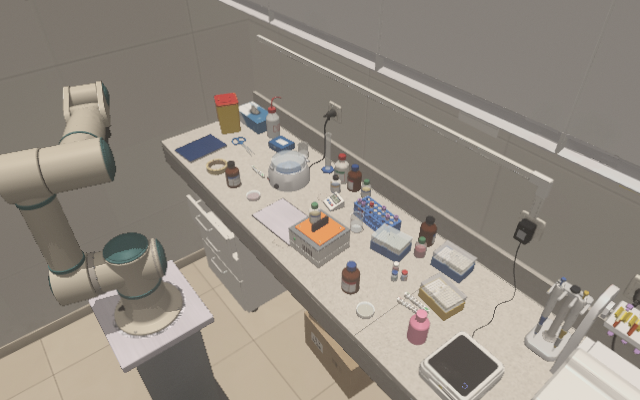

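View pics/top0.png

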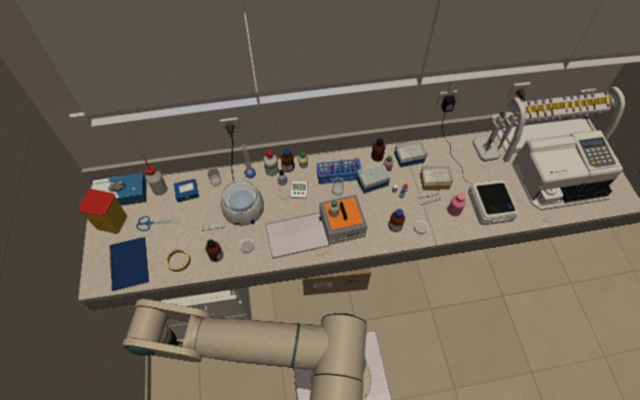

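The scene view shows the warmer: plate at top-view (297,235), box and orange cover at (343,216). The black-cap amber bottle is at (214,250), the pink dish at (247,246), the blue-cap amber bottle at (397,220) and the cream dish at (421,227). The pink bottle at (457,204) is the decoy.

```bash
python3 - <<'E'
from h import *
f=r.grab_frame("top")
im=cv2.resize(cv2.cvtColor(f["img"],cv2.COLOR_RGB2BGR)[170:270,195:445],None,fx=3.2,fy=3.2,interpolation=cv2.INTER_CUBIC); cv2.imwrite("pics/topc.png",im)
for n,g in(("top",f),("scene",r.grab_frame("scene"))):
    hsv=cv2.cvtColor(g["img"],cv2.COLOR_RGB2HSV)
    m=cv2.inRange(hsv,(5,150,120),(18,255,255))
    nn,l,st,c=cv2.connectedComponentsWithStats(m); i=1+np.argmax(st[1:,4]); 
    cn=max(cv2.findContours(m,0,2)[0],key=cv2.contourArea); box=cv2.minAreaRect(cn)
    print(n,"orange",st[i],c[i],box); P=onplane(g,cv2.boxPoints(box),96); print(P.round(0),P.mean(0))
px=[(214,259),(247,246),(397,228),(421,227)]
print("top base guesses",onplane(f,px,10).round(0))
print("plate corners?",onplane(f,[(267,222),(321,215),(327,247),(270,255)],4).round(0))
E
```

```text
top orange [324 198  39  32 657] [344.56773212 214.53729072] ((343.04913330078125, 213.21612548828125), (27.037771224975586, 33.95235061645508), 77.19573211669922)
[[ 665.  -54.   96.]
 [ 678. -195.   96.]
 [ 551. -193.   96.]
 [ 540.  -57.   96.]] [ 608.46164681 -124.73536736   96.        ]
scene orange [628 324  10  11  30] [632.7        329.03333333] ((632.5000610351562, 329.0000305175781), (2.1213202476501465, 12.020814895629883), 45.0)
[[ 1019. -1023.    96.]
 [ 1069. -1026.    96.]
 [ 1067. -1031.    96.]
 [ 1018. -1029.    96.]] [ 1043.01754543 -1027.40233074    96.        ]
top base guesses [[ 533.  415.   10.]
 [ 569.  279.   10.]
 [ 548. -347.   10.]
 [ 536. -447.   10.]]
plate corners? [[671. 186.   4.]
 [667. -45.   4.]
 [514. -43.   4.]
 [517. 191.   4.]]
```

View pics/topc.png

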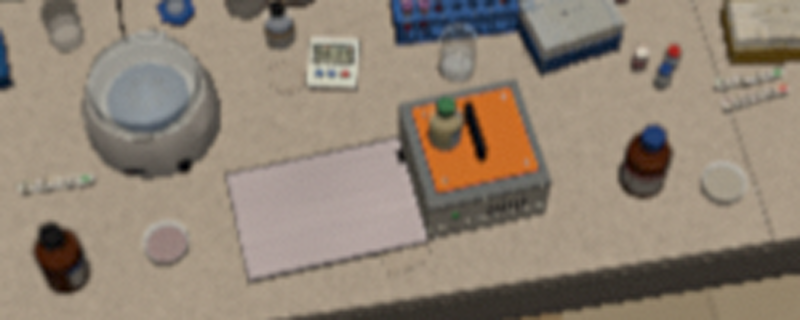

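The crop shows the plate corners at (228,173), (398,138), (425,240) and (250,280). The handle bar runs (467,105)–(482,158) and the green cap is at (446,107). There are four items to load, two bottles and two dishes. Next I'll refine with the wrist camera.

```bash
python3 - <<'E'
from h import *
f=r.grab_frame("top")
u=lambda p:np.array(p)/3.2+[195,170]
print("plate",onplane(f,u([(228,173),(398,138),(425,240),(250,280)]),4).round(0), "panel",onplane(f,u([(402,102),(516,82),(549,182),(428,206)]),90).round(0))
print("handle",onplane(f,u([(467,105),(482,158)]),128).round(0),"cap",onplane(f,u([(446,104)]),178).round(0))
print("caps",onplane(f,u([(50,236),(655,137)]),118).round(0),"dishes",onplane(f,u([(166,243),(724,182)]),13).round(0))
print("centrifuge",onplane(f,u([(150,110)]),80).round(0),"beaker",onplane(f,u([(457,50)]),35).round(0))
r.movep([480,-20,330],quat(np.pi)); s=r.get_state(); print(s["time"],s["q"],s["position"])
w=r.grab_frame("wrist"); save(w,"w1"); c,ok=cloud(w)
print(rays(w,[[320,200]]),ok.mean())
E
```

```text
plate [[662. 190.   4.]
 [677. -40.   4.]
 [522. -48.   4.]
 [503. 179.   4.]] panel [[ 679.  -45.   90.]
 [ 685. -196.   90.]
 [ 533. -205.   90.]
 [ 525.  -51.   90.]]
handle [[ 638. -120.  128.]
 [ 560. -124.  128.]] cap [[613. -87. 178.]]
caps [[ 546.  406.  118.]
 [ 559. -344.  118.]] dishes [[ 568.  279.   13.]
 [ 535. -448.   13.]]
centrifuge [[728. 277.  80.]] beaker [[ 783. -139.   35.]]
2.6333 [-1.17348414e-01 -6.23207701e-02  1.26222370e+00  1.42081686e-04
  1.94203401e+00 -1.68903859e+00] [480.00662075 -19.39119551 329.8033246 ]
(array([404.87583211, -19.29336061, 501.38534538]), array([[ 0.31015588, -0.00745387, -0.95080143]])) 0.9961953125
```

View pics/w1.png

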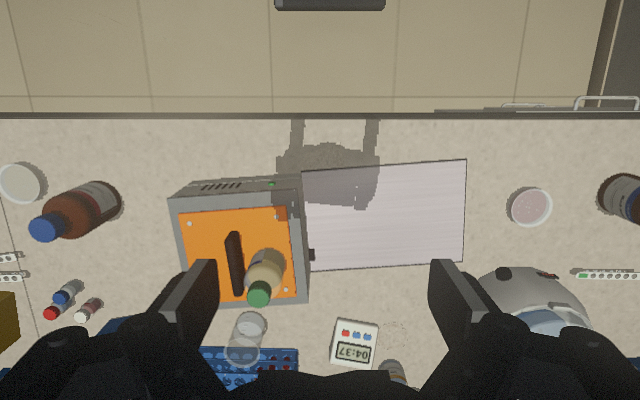

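Wrist view: plate corners are near (302,172), (466,159), (464,262) and (309,271), with the handle around (235,265) and the green cap at (258,294). The pink dish is at (530,207), the cream dish at (20,183) and the blue cap at (43,230). I'll locate these by masks.

```bash
cat >> h.py <<'E'
def blob(f,lo,hi,near,rad=60):
    hsv=cv2.cvtColor(f["img"],cv2.COLOR_RGB2HSV); m=cv2.inRange(hsv,lo,hi)
    k=np.zeros_like(m); cv2.circle(k,tuple(int(a) for a in near),rad,255,-1); m&=k
    m=cv2.morphologyEx(m,cv2.MORPH_OPEN,np.ones((3,3),np.uint8))
    cn=cv2.findContours(m,cv2.RETR_EXTERNAL,cv2.CHAIN_APPROX_NONE)[0]
    return max(cn,key=cv2.contourArea)
def circ(f,cn,z):
    """fit circle to the contour cast on plane z"""
    P=onplane(f,cn.reshape(-1,2),z)[:,:2]; A=np.c_[2*P,np.ones(len(P))]
    s=np.linalg.lstsq(A,(P**2).sum(1),rcond=None)[0]; return s[:2],2*np.sqrt(s[2]+s[0]**2+s[1]**2)
E
python3 - <<'E'
from h import *
w=r.grab_frame("wrist"); c,ok=cloud(w); img=w["img"]; hsv=cv2.cvtColor(img,cv2.COLOR_RGB2HSV)
for n,p in dict(plate=(400,215),work=(400,300),panel=(176,240),dish=(530,207),cdish=(20,183),rim=(8,180),handle=(235,265),green=(258,294),orange=(200,260)).items(): print(n,hsv[p[1],p[0]],c[p[1],p[0]].round(0))
# plate corners by intensity edge: subpixel refine
g=cv2.cvtColor(img,cv2.COLOR_RGB2GRAY)
pc=np.array([(302,172),(466,159),(464,262),(309,271)],np.float32).reshape(-1,1,2)
pc=cv2.cornerSubPix(g,pc,(5,5),(-1,-1),(3,50,.01)).reshape(-1,2); P=onplane(w,pc,4); print("plate",pc,P.round(0),[np.linalg.norm(P[i]-P[i-1]).round(0) for i in range(4)],P.mean(0))
o=cv2.inRange(hsv,(5,150,100),(20,255,255)); cn=max(cv2.findContours(o,0,1)[0],key=cv2.contourArea)
b=cv2.minAreaRect(onplane(w,cv2.convexHull(cn).reshape(-1,2),96)[:,:2].astype(np.float32)); print("cover",b)
# panel points by height
m=ok&(abs(c[:,:,2]-90)<4)&(o==0)&(hsv[:,:,1]<60); m[:, 320:]=0; m[:150]=0
b=cv2.minAreaRect(c[m][:,:2].astype(np.float32)); print("panel",m.sum(),b, np.median(c[m],0))
h=(c[:,:,2]>118)&(c[:,:,2]<136)&ok; h[:,:215]=0;h[:,255:]=0;h&=hsv[:,:,2]<70
print("handle",h.sum(),cv2.minAreaRect(c[h][:,:2].astype(np.float32)),np.median(c[h],0))
for n,lo,hi,p,z in(("green",(45,80,30),(85,255,255),(258,294),178),("blue",(105,120,50),(125,255,255),(43,230),118)):
    cc=blob(w,lo,hi,p,30); print(n,cv2.contourArea(cc),cv2.minEnclosingCircle(cc)[0],np.median(c[tuple(cc.reshape(-1,2).T[::-1])],0))
E
```

```text
plate [  4  11 191] [590.  95.   4.]
work [ 20  30 186] [737. 105.   1.]
panel [ 39  13 134] [ 592. -203.   89.]
dish [ 10  27 170] [574. 278.  15.]
cdish [ 24  28 174] [ 539. -443.   15.]
rim [ 28  25 173] [ 535. -459.   14.]
handle [ 10 109  56] [ 607. -121.  127.]
green [ 61  82 143] [612. -86. 178.]
orange [16 38 87] [470. -67. 376.]
plate [[300.39096 171.64122]
 [465.9484  158.93533]
 [461.21066 261.52826]
 [309.99704 271.3199 ]] [[525. -51.   4.]
 [506. 182.   4.]
 [666. 194.   4.]
 [684. -39.   4.]] [np.float64(160.0), np.float64(234.0), np.float64(161.0), np.float64(234.0)] [595.24919834  71.71950579   4.        ]
cover ((610.8399658203125, -123.62254333496094), (125.62906646728516, 130.78675842285156), 4.824243545532227)
panel 3998 ((616.0799560546875, -197.43679809570312), (158.9673614501953, 307.4618225097656), 4.323914051055908) [552.22295704 -99.91128925  89.99542447]
handle 608 ((611.1483154296875, -123.32762908935547), (73.60002899169922, 11.31822395324707), 4.544571399688721) [ 609.77065968 -121.90060854  127.12554017]
green 263.5 (257.0, 297.5) [615.77564633 -86.90631122 177.76329697]
blue 282.0 (42.9782600402832, 230.61956787109375) [ 565.23919191 -341.93544013  117.65892702]
```

Plate size checks at 160×234, with centre (595,72) and yaw about 0.08. The cover centre agrees with the given geometry. Starting with the pink dish, then the green-capped bottle.

```bash
cat >> h.py <<'E'
BED=np.array([595.2,71.7]); YAW=.079; OPEN=BED+196*np.array([np.sin(YAW),-np.cos(YAW)])
def bed(x,y): c,s=np.cos(YAW),np.sin(YAW); return BED+[c*x-s*y,s*x+c*y]
Z=240
def st(tag=""):
    s=r.get_state(); print(tag,"t%.1f"%s["time"],"pos",s["position"].round(1),"w%.1f"%s["gripper_width"],"g%.1f"%s["grasp_force"],"f",s["ft_force"].round(1)); return s
def go(xy,z=Z,yaw=np.pi+YAW,rate=250):
    p=r.get_state()["position"]
    if p[2]<z-5: r.line_to([p[0],p[1],z],rate=150)
    r.line_to([*xy,z],quat(yaw),rate=rate)
def pick(xy,z,open_,squeeze=40,yaw=np.pi+YAW,width=0,lift=Z):
    r.move_gripper(open_); go(xy,yaw=yaw)
    r.line_to([*xy,z+30],rate=200); hit=r.line_to([*xy,z],rate=60,contact_N=8)
    r.move_gripper(width,squeeze); s=st("grip hit=%s"%hit); g=s["position"][2]
    r.line_to([*xy,lift],rate=120); st("lifted"); return g
def place(xy,z,open_,yaw=np.pi+YAW,rate=220):
    go(xy,yaw=yaw,rate=rate); st("over")
    r.line_to([*xy,z+15],rate=150); hit=r.line_to([*xy,z-2],rate=30,contact_N=4); st("down hit=%s"%hit)
    r.move_gripper(open_); p=r.get_state()["position"]; r.line_to([p[0],p[1],Z],rate=180)
E
python3 - <<'E'
from h import *
w=r.grab_frame("wrist"); c,ok=cloud(w)
def disc(near):
    m=ok&(c[:,:,2]>9)&(c[:,:,2]<20)&(np.hypot(c[:,:,0]-near[0],c[:,:,1]-near[1])<45)
    return cv2.minEnclosingCircle(c[m][:,:2].astype(np.float32))
print(disc((574,278)),disc((537,-446)))
(x,y),_=disc((574,278))
g=pick((x,y),1,80,30,lift=120)
place(bed(-40,58),g+4,72)
w=r.grab_frame("wrist"); save(w,"w2")
E
```

```text
((575.1165161132812, 279.9072265625), 29.946313858032227) ((541.5545654296875, -445.9737548828125), 31.575897216796875)
grip hit=False t7.0 pos [575.1 279.9   1. ] w0.0 g0.0 f [ 0.4 -0.6 -0.1]
lifted t8.2 pos [574.6 279.7 118.8] w0.0 g0.0 f [-0.6  0.3  0.2]
over t10.0 pos [550.7 127.2 239.7] w0.1 g0.0 f [-0.6 -0.8 -0.4]
down hit=False t12.3 pos [550.8 126.4   3. ] w-0.3 g0.0 f [0.  0.5 0.5]
```

View pics/w2.png

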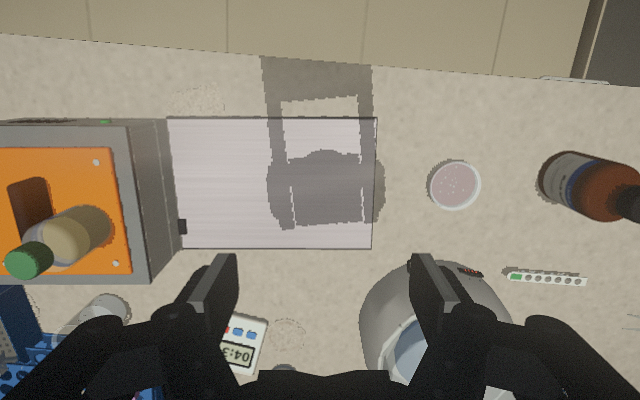

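The pink dish is still at about (455,186): the grip closed empty. I'll measure where it is now.

```bash
cat >> h.py <<'E'
def disc(w,near,rad=45,lo=9,hi=20):
    c,ok=cloud(w); m=ok&(c[:,:,2]>lo)&(c[:,:,2]<hi)&(np.hypot(c[:,:,0]-near[0],c[:,:,1]-near[1])<rad)
    (x,y),R=cv2.minEnclosingCircle(c[m][:,:2].astype(np.float32)); print("disc",round(x,1),round(y,1),"R%.1f"%R,"z%.1f"%np.median(c[m][:,2]),m.sum()); return np.array([x,y])
E
python3 - <<'E'
from h import *
w=r.grab_frame("wrist"); st()
print(bydepth(w,[[455,186]])); disc(w,bydepth(w,[[455,186]])[0],60)
E
```

```text
t14.6 pos [550.4 126.3 238.8] w72.1 g0.0 f [ 0.2 -0.1  0.5]
[[574.67520106 280.05249245  15.04688363]]
disc 575.1 280.3 R29.9 z15.3 2088
```

The dish has not moved, so the pads swept over it: open tips sit farther back than the TCP. I'll touch the worktop with the fingers nearly at dish width to learn the tip offset, then grip.

```bash
cat >> h.py <<'E'
def pickdish(xy,surf=0,yaw=np.pi+YAW,op=68):
    r.move_gripper(op); go(xy,yaw=yaw,z=100 if r.get_state()["position"][2]<110 else Z)
    r.line_to([*xy,surf+12],rate=200); hit=r.line_to([*xy,surf-16],rate=25,contact_N=3)
    s=st("touch hit=%s"%hit); z=s["position"][2]+3.5
    r.line_to([*xy,z],rate=40); r.move_gripper(0,30); st("grip")
    r.line_to([*xy,120],rate=120); s=st("lifted"); return z-surf
E
python3 - <<'E'
from h import *
xy=(575.1,280.1)
dz=pickdish(xy); print("dz",dz)
if r.get_state()["gripper_width"]>50:
    place(bed(-40,58),4+dz,70); w=r.grab_frame("wrist"); disc(w,bed(-40,58),60,12,26)
E
```

```text
touch hit=False t18.1 pos [575.3 280.2 -15.7] w67.9 g0.0 f [-0.5 -0.5 -0.9]
grip t19.0 pos [575.1 280.1 -12.2] w0.0 g0.0 f [0.9 0.3 0.1]
lifted t20.3 pos [574.6 279.9 118.7] w0.1 g0.0 f [-0.2  0.6  0.3]
dz -12.207779099370198
```

No contact even at z=-16, which doesn't fit. I'll look with the fingers low by the dish.

```bash
python3 - <<'E'
from h import *
r.move_gripper(80); r.line_to([575.1,280.1,25],rate=150); s=st(); print(s["tool_rot"],s["q"])
w=r.grab_frame("wrist"); save(w,"w3"); f=r.grab_frame("scene")
im=cv2.cvtColor(f["img"],cv2.COLOR_RGB2BGR)[100:250,180:380]; cv2.imwrite("pics/s3.png",cv2.resize(im,None,fx=4,fy=4,interpolation=2))
c,ok=cloud(w); print(w["camera_from_world"])
E
```

```text
t21.8 pos [575.8 280.4  26.3] w79.9 g0.0 f [0.7 0.3 0.2]
[-3.95095403e-02  9.99218718e-01  3.39601312e-04  9.13778995e-04] [ 3.95575890e-01  4.87313337e-01  1.23999948e+00 -4.54242345e-07
  1.41233015e+00 -1.25426006e+00]
[[-7.97956206e-02  9.96810127e-01  1.49307282e-03 -2.33989124e+02]
 [-9.51234123e-01 -7.56993040e-02 -2.99037219e-01  5.56030416e+02]
 [-2.97970304e-01 -2.52821223e-02  9.54240280e-01 -3.25400079e+01]
 [ 0.00000000e+00  0.00000000e+00  0.00000000e+00  1.00000000e+00]]
```

View pics/w3.png

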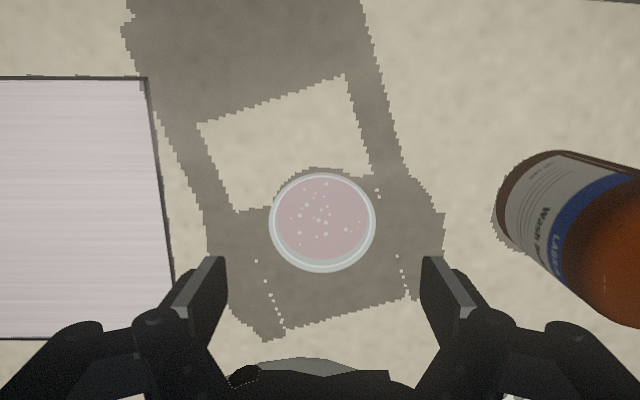

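View pics/s3.png

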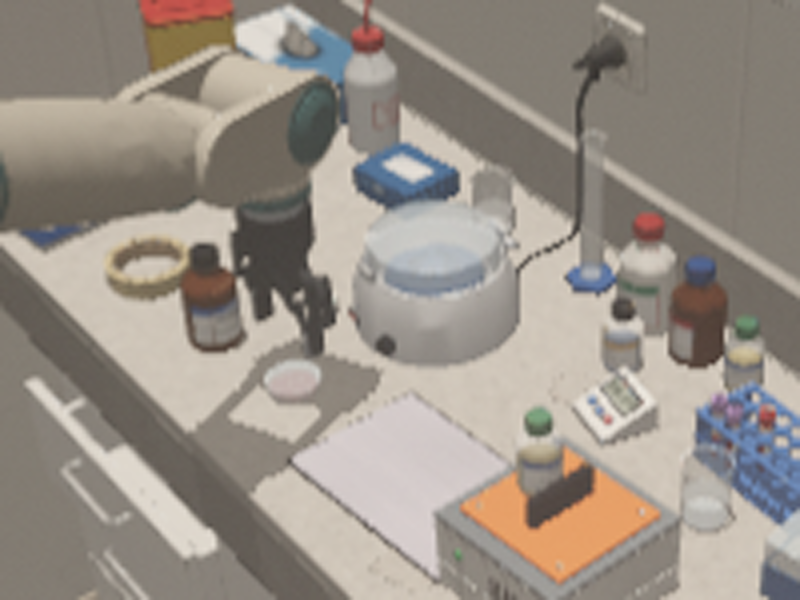

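The fingers appear beyond the dish, on the centrifuge side. I'll compare the cloud at the fingertips with the reported TCP.

```bash
python3 - <<'E'
from h import *
w=r.grab_frame("wrist"); c,ok=cloud(w); s=st()
for p in [(208,262),(215,275),(195,290),(222,290),(435,262),(445,285),(460,300),(322,222)]: print(p,c[p[1],p[0]].round(0),ok[p[1],p[0]],w["range_z"][p[1],p[0]])
T=np.array(w["camera_from_world"])
q=T@[*s["position"],1]; K=np.array(w["intrinsics"]); print("tcp px",K[0,0]*q[0]/-q[2]+K[0,2],K[1,1]*-q[1]/-q[2]+K[1,2])
from scipy.spatial.transform import Rotation as R
print(R.from_quat(s["tool_rot"]).as_matrix().round(3)); o,_=rays(w,[[0,0]]); print(o)
E
```

```text
t22.0 pos [576.  280.5  26.7] w80.0 g0.0 f [ 0.2  0.4 -0.1]
(208, 262) [569. 236.  76.] True 136.13551
(215, 275) [572. 240.  80.] True 132.58516
(195, 290) [569. 238.  96.] True 117.27921
(222, 290) [581. 241.  75.] True 140.30939
(435, 262) [562. 322.  76.] True 135.88448
(445, 285) [562. 321.  92.] True 120.46586
(460, 300) [562. 323. 101.] True 112.41887
(322, 222) [574. 280.  15.] True 197.05371
tcp px 322.4565519980174 234.7549666790696
[[-0.997 -0.079  0.003]
 [-0.079  0.997  0.001]
 [-0.003  0.001 -1.   ]]
[500.65092321 274.55644328 198.15376994]
```

Fingertips are about 48 mm above the reported TCP when open, in depth and in the scene view. The real tips do not match the stated TCP, so I'll touch down under guard and calibrate it empirically.

```bash
python3 - <<'E'
from h import *
f=r.grab_frame("scene"); o,d=rays(f,[[258.75,186.25]]); t=(576-o[0])/d[0,0]; print("scene tip ray at x=576:",o+d[0]*t)
r.move_gripper(70); s=st()
p=s["position"]; hit=r.line_to([575.1,280.1,-5],rate=100,contact_N=4); st("a %s"%hit)
try:
    hit=r.line_to([575.1,280.1,-55],rate=25,contact_N=3); st("b %s"%hit)
except r.IKError as e: print("IK",e)
w=r.grab_frame("wrist"); save(w,"w4")
c,ok=cloud(w)
for p in [(208,262),(222,290),(215,275),(435,262)]: print(p,c[p[1],p[0]].round(0))
E
```

```text
scene tip ray at x=576: [576.         220.08920742  92.02870389]
 t22.3 pos [575.2 280.1  25.2] w70.4 g0.0 f [ 0.2  0.3 -0.5]
a False t22.7 pos [574.7 279.9  -5.7] w69.9 g0.0 f [0.5 0.3 0.2]
b True t24.0 pos [575.1 280.1 -37. ] w70.3 g2.3 f [-0.8  0.3  4.1]
(208, 262) [575. 232.  -1.]
(222, 290) [570. 245.  27.]
(215, 275) [568. 241.  21.]
(435, 262) [567. 326.   0.]
```

The worktop is touched at reported z=-37 with a 70 mm opening, so the stated TCP is tens of mm past the tips. I'll grip the dish from here with a small back-off, watching contact.

```bash
python3 - <<'E'
from h import *
r.line_to([575.1,280.1,-33],rate=30); r.move_gripper(0,30); s=st("grip")
if s["gripper_width"]>50:
    r.line_to([575.1,280.1,120],rate=120); s=st("lift")
    if s["gripper_width"]>50:
        place(bed(-40,58),-33+4,70); w=r.grab_frame("wrist"); disc(w,bed(-40,58),60,12,26); print(bed(-40,58))
E
```

```text
grip t24.6 pos [575.1 280.1 -33. ] w58.0 g32.1 f [-0.1 -0.4  1. ]
lift t26.0 pos [574.6 279.9 118.8] w58.3 g32.1 f [ 0.1 -0.6  0. ]
over t27.8 pos [550.7 127.2 239.7] w58.0 g32.1 f [-0.1  0.5  0.8]
down hit=True t30.2 pos [550.6 126.1 -29.3] w58.1 g36.3 f [ 0.1 -0.8  4. ]
disc 563.8 143.4 R29.7 z19.1 2171
[550.74751965 126.36239101]
```

The dish is on the plate at bed-frame (-26,74), within limits. It was likely nudged, so I'll recheck it later. Next, calibrate the tip offset at small openings on free worktop, then move the green-capped bottle.

```bash
python3 - <<'E'
from h import *
O={}
go((560,285),z=100)
for w_ in (13,30):
    r.move_gripper(w_); r.line_to([560,285,0],rate=150); hit=r.line_to([560,285,-45],rate=30,contact_N=3); s=st("touch %s %d"%(hit,w_)); O[w_]=-s["position"][2]
    r.line_to([560,285,10],rate=100)
O25=O[13]+(O[30]-O[13])*12/17; print(O,O25)
xy=(613,-87)
z=154-O25; g=pick(xy,z,50,40)
if r.get_state()["gripper_width"]>20:
    place((555,285),g-96,50)
f=r.grab_frame("wrist"); save(f,"w5"); c,ok=cloud(f); h=ok&(np.hypot(c[:,:,0]-555,c[:,:,1]-285)<60)&(c[:,:,2]>70)&(c[:,:,2]<95); print(h.sum(), np.median(c[h],0) if h.any() else 0)
E
```

```text
touch True 13 t35.5 pos [559.8 285.  -28.9] w12.8 g3.0 f [-0.9 -0.8  6.1]
touch True 30 t37.6 pos [559.9 285.  -29.7] w30.1 g2.9 f [-0.9 -1.1  5.8]
{13: np.float64(28.943945825597847), 30: np.float64(29.703770021174623)} 29.480292316593218
grip hit=False t43.4 pos [613.3 -87.1 125.1] w23.7 g39.3 f [-0.6 -0.4  1.7]
lifted t44.5 pos [612.7 -86.9 238.7] w23.4 g39.2 f [-0.5 -0.3 -0.8]
over t46.3 pos [555.3 284.1 240.1] w23.6 g39.2 f [ 0.4  0.5 -0.8]
down hit=True t48.3 pos [554.8 284.4  28.8] w24.1 g39.8 f [ 0.7 -1.4  3.3]
546 [558.30902033 285.75062444  81.68990706]
```

View pics/w5.png

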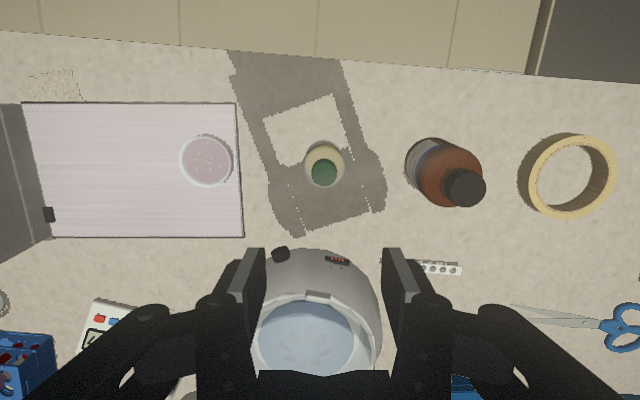

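The green-capped bottle stands at (324,165) on the worktop. Next are the black-cap bottle at (464,188), then a look at the right side for the cream dish and the blue-cap bottle.

```bash
cat >> h.py <<'E'
def cap(w,near,rad=40,lo=108,hi=125):
    c,ok=cloud(w); m=ok&(c[:,:,2]>lo)&(c[:,:,2]<hi)&(np.hypot(c[:,:,0]-near[0],c[:,:,1]-near[1])<rad)
    P=c[m]; top=P[P[:,2]>np.percentile(P[:,2],60)-2]; (x,y),R=cv2.minEnclosingCircle(top[:,:2].astype(np.float32)); print("cap",round(x,1),round(y,1),"R%.1f"%R,"z%.1f"%np.median(top[:,2]),m.sum()); return np.array([x,y])
def bottle(xy,slot):
    g=pick(xy,88-29.8,62,50)
    if r.get_state()["gripper_width"]>25: place(slot,g+4,55)
    else: print("MISSED")
E
python3 - <<'E'
from h import *
w=r.grab_frame("wrist")
xy=cap(w,bydepth(w,[[464,188]])[0])
bottle(xy,bed(44,30))
w=r.grab_frame("wrist"); cap(w,bed(44,30),60,112,130); print(bed(44,30))
go((500,-330)); w=r.grab_frame("wrist"); save(w,"w6"); st()
cap(w,(562,-342),50); disc(w,(540,-446),60)
E
```

```text
cap 555.3 407.9 R15.9 z118.0 1166
grip hit=False t53.0 pos [555.7 407.9  59. ] w30.7 g49.9 f [ 0.6 -0.3  2.4]
lifted t54.6 pos [555.  407.7 238.9] w30.7 g49.6 f [ 1.1 -0.7 -1.6]
over t56.2 pos [636.5 106.2 240. ] w30.8 g49.6 f [ 0.1  0.4 -2.9]
down hit=True t57.9 pos [636.5 105.   63. ] w30.7 g50.2 f [-0.3 -1.2  3.2]
cap 635.9 105.0 R15.9 z121.8 1133
[636.69523382 105.07881919]
 t61.5 pos [ 500.4 -329.2  240.1] w55.3 g0.0 f [0.7 0.1 0.3]
cap 566.8 -343.5 R15.9 z117.9 984
disc 540.6 -446.8 R29.9 z15.0 2086
```

View pics/w6.png

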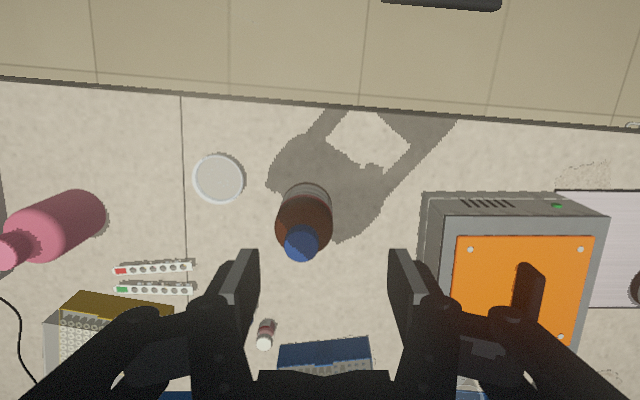

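The cream dish at (218,178) and the blue cap at (302,243) both measure at the right heights. Loading the dish, then the bottle.

```bash
cat >> h.py <<'E'
def dish(xy,slot,surf=0,op=72):
    r.move_gripper(72); go(xy); r.line_to([*xy,surf-20],rate=200)
    r.line_to([*xy,surf-33],rate=50,contact_N=5); r.move_gripper(0,30); s=st("grip"); g=s["position"][2]
    r.line_to([*xy,Z],rate=150); s=st("lift")
    if s["gripper_width"]>50: place(slot,g-surf+4,68)
    else: print("MISSED")
E
python3 - <<'E'
from h import *
dish((540.6,-446.8),bed(-40,-25))
w=r.grab_frame("wrist"); disc(w,bed(-40,-25),50,12,26); print(bed(-40,-25))
bottle((566.8,-343.5),bed(44,-55))
go((500,0)); w=r.grab_frame("wrist"); save(w,"w7"); cap(w,bed(44,-55),60,112,130); print(bed(44,-55)); disc(w,bed(-40,-25),50,12,26);disc(w,bed(-26,74),50,12,26)
E
```

```text
grip t64.6 pos [ 540.8 -447.   -32.6] w57.5 g32.5 f [ 1.1 -0.2  3.5]
lift t66.5 pos [ 540.4 -446.6  238.9] w58.1 g32.2 f [-0.2 -0.  -0.5]
over t68.9 pos [557.3  43.  240. ] w58.1 g32.2 f [-0.6 -0.5 -1.2]
down hit=True t71.3 pos [557.1  43.4 -28.7] w57.8 g33.5 f [ 0.  -1.1  2.5]
disc 556.8 44.5 R29.6 z19.1 2224
[557.29770141  43.62125784]
grip hit=False t77.1 pos [ 567.1 -343.8   58.9] w31.2 g49.8 f [-0.1  0.4  2.4]
lifted t78.8 pos [ 566.6 -343.4  238.9] w30.7 g49.7 f [ 0.6  0.3 -1.4]
over t80.6 pos [643.4  19.4 240.1] w31.0 g49.7 f [ 0.1 -1.  -1.7]
down hit=True t82.3 pos [643.2  20.2  62.9] w31.0 g50.1 f [-0.5 -0.7  3.5]
cap 642.5 20.6 R15.9 z122.1 886
[643.40325128  20.34392377]
disc 556.5 44.4 R29.8 z19.2 1994
disc 572.2 153.1 R30.2 z19.3 1958
```

View pics/w7.png

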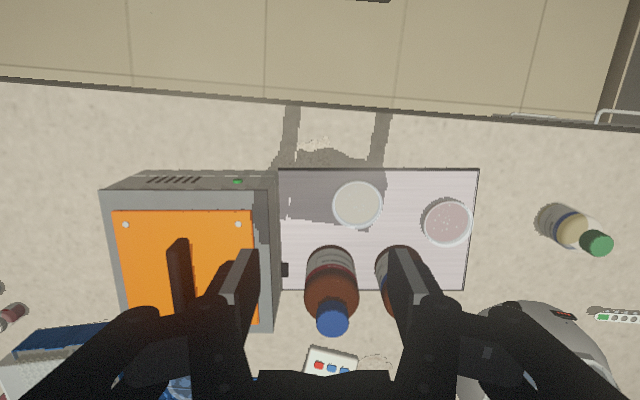

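All four items are on the plate, with the pink dish at bed-frame (-16,83), still inside. Now the cover goes to the free worktop at the right.

```bash
python3 - <<'E'
from h import *
g=pick((611,-123.6),70.5,40,80)
if r.get_state()["gripper_width"]>8:
    place((545,-325),g-90,40,rate=180)
print("lift-off grip z",g)
w=r.grab_frame("wrist"); c,ok=cloud(w); hsv=cv2.cvtColor(w["img"],cv2.COLOR_RGB2HSV); o=cv2.inRange(hsv,(5,150,100),(20,255,255))>0
P=c[o&ok]; P=P[np.hypot(P[:,0]-545,P[:,1]+325)<110]; print("cover",len(P),cv2.minAreaRect(P[:,:2].astype(np.float32)),np.percentile(P[:,2],[5,50,95]))
h=ok&(c[:,:,2]>34)&(c[:,:,2]<44)&(np.hypot(c[:,:,0]-545,c[:,:,1]+325)<60); print("handle",cv2.minAreaRect(c[h][:,:2].astype(np.float32)))
go((530,-124)); w=r.grab_frame("wrist"); save(w,"w8")
E
```

```text
grip hit=False t87.6 pos [ 611.4 -123.7   71.3] w10.7 g80.7 f [-0.7 -0.7  3.2]
lifted t89.2 pos [ 610.7 -123.6  239. ] w10.6 g80.2 f [ 0.1  0.2 -1. ]
over t90.5 pos [ 545.4 -324.1  240.1] w10.9 g80.2 f [-0.1 -0.4 -0.9]
down hit=True t92.8 pos [ 545.  -325.   -18.7] w10.9 g80.8 f [ 0.3 -0.8  3.4]
lift-off grip z 71.28410259592007
cover 10310 ((545.4205932617188, -324.27728271484375), (125.1949234008789, 130.76699829101562), 4.422322750091553) [4.588874   5.91125905 7.22425223]
handle ((545.5565185546875, -324.09906005859375), (75.16761016845703, 10.920331954956055), 4.30890417098999)
```

View pics/w8.png

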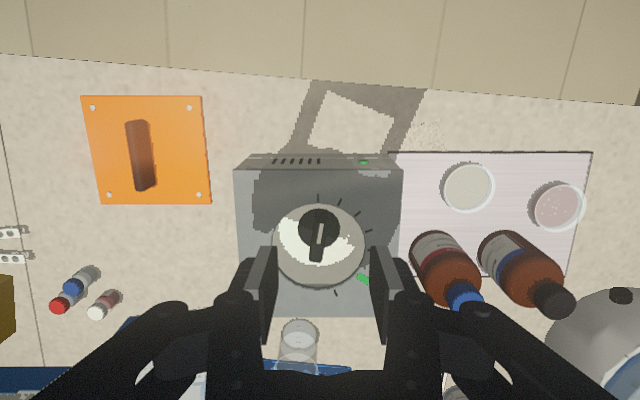

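The cover is flat on the worktop at the left of the image. The knob bar runs (321,222)–(316,262), with its white line at the upper (front) end, and the green mark is at (363,279). I'll measure the bar angle.

```bash
cat >> h.py <<'E'
def bar(w):
    c,ok=cloud(w); m=ok&(c[:,:,2]>73)&(c[:,:,2]<83)&(np.hypot(c[:,:,0]-OPEN[0],c[:,:,1]-OPEN[1])<30)
    P=c[m]; b=cv2.minAreaRect(P[:,:2].astype(np.float32)); v=np.linalg.svd(P[:,:2]-P[:,:2].mean(0),full_matrices=False)[2][0]
    hsv=cv2.cvtColor(w["img"],cv2.COLOR_RGB2HSV); wh=m&(hsv[:,:,2]>130)
    d=c[wh][:,:2].mean(0)-np.array(b[0]) if wh.any() else np.array([0,0])
    if v@d<0: v=-v
    print("bar",b,m.sum(),"white",wh.sum(),d.round(1),"z%.1f"%np.median(P[:,2]))
    th=(np.pi+YAW-np.arctan2(v[1],v[0]))%(2*np.pi); print("theta",th); return np.array(b[0]),th
E
python3 - <<'E'
from h import *
w=r.grab_frame("wrist"); bar(w); print(OPEN); disc(w,(572,153),50,12,26)
E
```

```text
bar ((609.5447387695312, -123.30760955810547), (13.969655990600586, 45.662620544433594), 85.3997573852539) 563 white 101 [-4.3  1. ] z77.7
theta 0.16323179919995168
[ 610.66789908 -123.68870003]
disc 571.3 153.3 R30.7 z19.4 2144
```

The pointer is at about 0.16 rad and the bar centre matches the opening. I'll grip the bar inside the hole and turn the last joint.

```bash
cat >> h.py <<'E'
def turn(xy,th,dth):
    r.move_gripper(36); go(xy,z=200,yaw=np.pi+YAW-th); r.line_to([*xy,75],rate=150)
    hit=r.line_to([*xy,29],rate=50,contact_N=8); st("in hit=%s"%hit)
    if hit: return
    r.move_gripper(0,70); s=st("grip"); q=s["q"]
    for k in range(1,5):
        r.set_joints([*q[:5],q[5]+dth*k/4]); 
    st("turned"); r.move_gripper(36); r.line_to([*xy,160],rate=120)
E
python3 - <<'E'
from h import *
w=r.grab_frame("wrist"); xy,th=bar(w)
turn((610.2,-123.5),th,2.2-th)
go((530,-124)); w=r.grab_frame("wrist"); save(w,"w9"); bar(w); st()
E
```

```text
bar ((609.7728271484375, -123.31941223144531), (14.10312557220459, 45.82948303222656), 85.42960357666016) 569 white 101 [-3.9  0.8] z77.8
theta 0.16577386353943746
in hit=False t98.7 pos [ 610.5 -123.6   29.5] w36.0 g0.0 f [-0.5  0.5 -0. ]
grip t99.0 pos [ 610.4 -124.3   29.8] w12.2 g70.1 f [-2.  -4.6  4.1]
turned t101.2 pos [ 608.3 -125.5   29.7] w12.6 g70.6 f [-12.3  -6.1   6.8]
bar ((609.7788696289062, -123.53056335449219), (45.7335205078125, 14.359904289245605), 59.314510345458984) 585 white 115 [6.8 9.5] z77.7
theta 2.1863683052126204
 t105.9 pos [ 530.  -124.   239.9] w35.8 g0.0 f [ 0.2 -0.  -0.5]
```

View pics/w9.png

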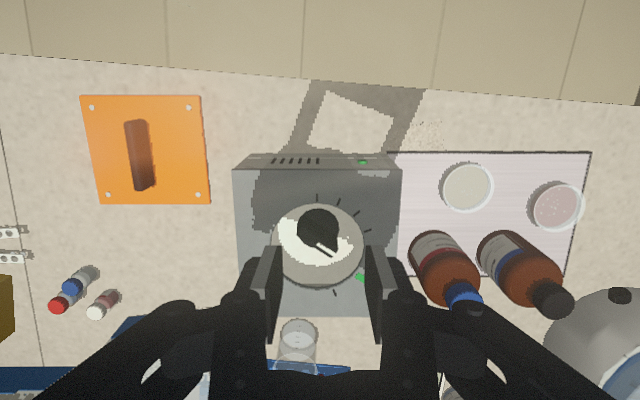

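The pointer now points at the green mark, with theta measured at 2.19. Putting the cover back, then a final check.

```bash
python3 - <<'E'
from h import *
g=pick((545.4,-324.2),-19.0,40,80)
if r.get_state()["gripper_width"]>8:
    place(OPEN,g+90,40,rate=180)
go((500,-40),z=300); w=r.grab_frame("wrist"); save(w,"w10"); st()
c,ok=cloud(w); h=ok&(c[:,:,2]>122)&(c[:,:,2]<134)&(np.hypot(c[:,:,0]-OPEN[0],c[:,:,1]-OPEN[1])<60); print("handle",OPEN,cv2.minAreaRect(c[h][:,:2].astype(np.float32)))
hsv=cv2.cvtColor(w["img"],cv2.COLOR_RGB2HSV); o=cv2.inRange(hsv,(5,150,100),(20,255,255))>0
P=c[o&ok]; P=P[(P[:,2]>80)&(P[:,2]<110)]; A=np.c_[P[:,:2]-P[:,:2].mean(0),np.ones(len(P))]; print("cover plane",np.linalg.lstsq(A,P[:,2],rcond=None)[0],cv2.minAreaRect(P[:,:2].astype(np.float32)))
inv=lambda p:(np.array([[np.cos(YAW),np.sin(YAW)],[-np.sin(YAW),np.cos(YAW)]])@(p-BED)).round(1)
for n in((556,44),(572,153)): print(inv(disc(w,n,50,12,26)))
for n in((636,105),(642,20)): print(inv(cap(w,n,40,112,130)))
cap(w,(557,285),40,70,95)
E
```

```text
grip hit=False t109.4 pos [ 545.8 -324.5  -18.2] w10.3 g80.4 f [0.8 0.4 3.7]
lifted t111.7 pos [ 545.3 -324.1  239.3] w10.8 g79.8 f [ 0.8 -1.2 -1.2]
over t113.0 pos [ 610.4 -124.6  240. ] w10.8 g79.8 f [ 0.4 -1.3 -1.2]
down hit=True t114.7 pos [ 610.7 -123.7   71.8] w10.5 g80.6 f [ 1.4 -1.1  4.2]
 t117.5 pos [500.5 -40.6 299. ] w40.2 g0.0 f [ 0.2 -0.8 -0.2]
handle [ 610.66789908 -123.68870003] ((601.49267578125, -123.17169189453125), (58.315895080566406, 12.463579177856445), 5.125955581665039)
cover plane [ 1.57146731e-03 -3.10221476e-03  9.59463152e+01] ((602.2205810546875, -33.60087585449219), (125.03858947753906, 314.2546691894531), 4.880210876464844)
disc 557.0 44.3 R29.9 z19.3 1563
[-40.3 -24.3]
disc 571.8 154.0 R30.0 z19.4 1535
[-16.8  83.9]
cap 635.9 104.7 R16.1 z122.2 668
[43.2 29.7]
cap 642.9 19.9 R15.5 z122.2 411
[ 43.5 -55.4]
cap 558.8 285.4 R12.9 z82.2 472
```

View pics/w10.png

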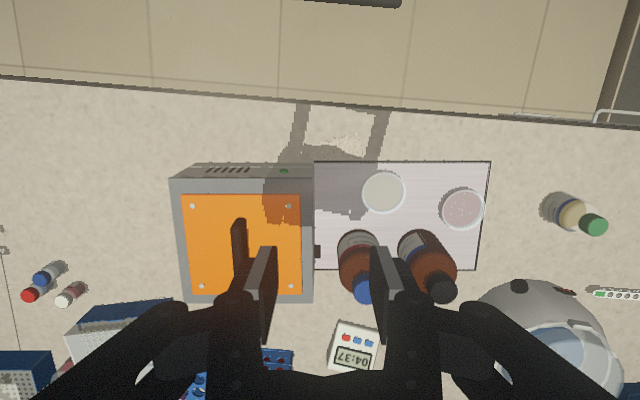

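The cover sits square on the box, flat and centred at (242,245). Both dishes and both bottles are inside the limits on the plate, the green-capped bottle stands at (580,215), and the gripper is clear. Handing in.

```bash
python3 - <<'E'
from h import *
print(r.close_job()); st()
E
```

```text
the job is handed in; nothing more can be done
None
the job is handed in; nothing more can be done
```

I handed the job in at about 118 s. Both bottles and both dishes measured inside the plate limits, the green-capped bottle is upright on the worktop, and the cover is flat and centred over the opening. The knob measured about 2.19 rad before I covered it. The tightest margin is the pink dish, about 9 mm inside its limit, and no verdict came back.

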